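# Fit the blue slide tray onto the slide tower

## Task

Pick up the blue slide tray by its black grip fin, keep it level, and lower the hole in its hub over the tower's steel post. Let it down gently along the post until the tray lies flat on the white foot, let go, and leave the grey tray where it is.

Things in the scene. Friction and masses are not known exactly. Their poses are not given: they have to be found in the camera images.
- blue_tray_grip (a point): Centre of the black grip fin of the BLUE slide tray, 30 mm above the tray's flat underside. Fin: 50 mm long (x), 16 mm thick (y, grip across it), top 60 mm above the underside. Tray plate: 110 mm wide, x -95 to +70 mm, 8 mm thick, rims 14 mm high; 0.3 kg, balanced at the fin. x points from fin to hub, z up; starts flat on the bench left or right of the tower, hub roughly away from the robot.
- blue_tray_bore (a point): Centre of the round hole through the blue tray's hub, level with the tray's underside: 100 mm from the fin along tray x, 30 mm below the grip point. Hole 36 mm across, right through; the hub is a ring 54 mm across, 26 mm high. Same axes as the tray.
- post_foot (a point): Point on the post's axis at the top face of the tower's foot, 14 mm above the bench. Foot: white disc 240 mm across, fixed. Post: vertical steel, 16 mm diameter, rises 150 mm above this point, tapered over the last 14 mm. z up. The seated tray may point any way round; the post then stands 90 mm higher than the fin's top, 100 mm from it.
- grey_tray_grip (a point): The same point on the GREY tray, alike in shape and size, flat on the bench on the other side of the tower; it must stay where it is. An amber jar (75 mm high) and a flat red box (32 mm high) stand more than 0.8 m ahead of the robot's base, clear of the work.
Not all that is in view belongs to the job. Of the things that look like the part that bears blue_tray_grip, take the one that is farthest from the robot's base at the start.

How it is judged:
By the outcome, as a careful person would: the job done as asked, in the order asked, and still so for the second after the job is handed in, with the robot touching nothing.
It also fails if it takes over 48 s, if anything falls off the work surface, if the arm or the gripper's body presses on something with over 40 N, if the wrist force passes 120 N, or if a joint passes its speed limit or range.

## Robot

A 6-joint arm with a two-finger parallel gripper is mounted at the origin on the work surface. World frame = base frame: x ahead of the robot, y to its left, z up, the work surface at z = 0. Lengths are in mm, angles in rad, forces in N, time in s.
With the tool pointing down it reaches from about 275 to 825 mm from the base axis. Payload 5.2 kg.
Tool frame: the origin (TCP) lies midway between the tips of the shut fingers; the grasp point (between the pads) lies 19 mm behind it; y points along the fingers, x is the direction in which the jaws open and shut, and the axes are right-handed (so a half turn about y gives the same grasp; the last joint's range is limited). The gripper opens to 93 mm and grips with 3 to 60 N. Pads are 15 mm wide; open, the fingers measure 128 mm over their backs; the gripper's body (75 mm by 188 mm) begins 65 mm behind the grasp point.
Start: joints at [-1.414, 0.259, 1.535, -0, 1.348, -0.203], TCP at [193.669, -514.779, 218.653] pointing down, gripper open.
Joint ranges: [-3.14, 3.14], [-0.91, 2.08], [0.19, 2.58], [-1.22, 4.36], [0.22, 2.71], [-3.12, 3.12]. Speed limits (rad/s): [2.57, 2.57, 3.14, 3.14, 3.14, 3.14].

## Interface

Orientations are given as a unit quaternion [w, x, y, z].
In Python, from station import manip gives the robot as it stands.
- The arm moves only by the tool move_arm, never from a script. Its argument "rows" is a list of rows, each a list of 7 numbers: the turn, a rotation vector about the tool's x, y, z in rad, then the shift along the tool's x, y, z in cm, then the finger opening in cm, from 0 to 9.3. In form: [[rx, ry, rz, dx, dy, dz, fingers], ...]. A call has exactly 5 rows; each row shifts and turns the commanded pose from where the row before left it, along the tool's axes as they then stand; what a row does not reach is not made up. A row lasts 1/12 s, in which the tool goes at most 41.7 mm and 7.16 degrees, less where a joint would pass 70% of its speed; a pose out of reach is approached as far as the arm can. A call with a gripper value outside its range is refused whole. The fingers move at their own pace and stop on an object; "newtons" is the grip in N (left out, the last holds). Time passes only in rows, so rows that do not move let the fingers close, or fill a call up. It gives the time, the measured TCP pose, the force and the opening at its end, in the units of the state.
- manip.observe(): the state, without advancing time (a new reading comes with each control period).
- manip.snapshot(name): name is "scene" or "top" or "wrist"; returns (picture, depth): 480x640x3 uint8, red, green, blue; 480x640 float32, mm along the optical axis (not along the pixel's ray), 0 where there is no reading.
- manip.calibration(name): a dict with "fx", "fy", "cx", "cy" (pixels), "xyz" and "attitude" of the camera in the world. Camera axes: x right, y down, z forward; pixel columns grow to the right and rows downward; lengths in mm; the calibration is good to about 2 mm. A picture is of the moment at which its call begins: read the wrist's pose just before it. calibration takes no time and is no camera call; for the wrist camera it gives the pose at the moment of the call.
- manip.close_job(): hands the job in, once; it reports no verdict.
The state is a dict: "clock": time; "joints": joint angles; "qvel": joint speeds; "effort": joint torques, N m; "tcp_pos": TCP position; "tool_rot": TCP orientation; "contact_force": force on the tool from outside, world axes, zero at the start; "wrist_torque": the same for the moment, N m; "opening": opening from 0.0 (shut) to 1.0 (fully open).
Only numpy, scipy, OpenCV 4.12 (cv2) and the standard library are available. Lean on these libraries where they do the work, as an engineer would, in place of code of your own. Each camera call takes 0.05 s, during which the arm holds its last target.

## Working session

There is one attempt and no reset: what is moved stays moved. The work goes in short steps, Python scripts to look and compute and a tool call to move; the robot and the scene stay as the last step left them, time stands still between calls to the robot, and variables do not carry over. Pictures are saved under pics/ and viewed, and the job is handed in when it is done.

Besides the shell and the picture viewer there is one more tool, called as name(argument=value, ...) on one line, values as JSON. move_arm: Moves the arm, as the interface text tells. Its arguments: {"type":"object","properties":{"rows":{"type":"array","items":{"type":"array","items":{"type":"number"}}},"newtons":{"type":"number"}},"required":["rows"]}

```bash
mkdir -p pics; ls
cat > h.py <<'E'
import numpy as np, cv2
from station import manip
from scipy.spatial.transform import Rotation as R
def snap(n,fn):
    c=manip.calibration(n); p,d=manip.snapshot(n); cv2.imwrite('pics/%s.png'%fn,p[:,:,::-1]); np.savez('pics/%s.npz'%fn,p=p,d=d,**{k:np.array(v) for k,v in c.items()}); return c,p,d
E
python3 - <<'E'
from h import *
for n in('scene','top'):
    c,p,d=snap(n,n+'0'); print(n,c)
print(manip.observe())
E
```

```text
pics
scene {'fx': 456.4700935556329, 'fy': 456.4700935556329, 'cx': 322.20177210763984, 'cy': 240.55020699484896, 'xyz': array([704.46018866, 355.77155739, 820.08985507]), 'attitude': array([-0.08946034,  0.34236474,  0.90251502, -0.24545848])}
top {'fx': 491.9530230332511, 'fy': 491.9530230332511, 'cx': 314.79815404419185, 'cy': 237.04109897483778, 'xyz': array([ 355.7591286 ,    4.7357627 , 1004.76751985]), 'attitude': array([-0.01617692,  0.71333518, -0.70030027,  0.02169699])}
{'clock': 0.1, 'joints': array([-1.41379772e+00,  2.59282934e-01,  1.53600989e+00,  6.83330003e-05,
        1.34798620e+00, -2.02817980e-01]), 'qvel': array([ 0.00090902, -0.00415106, -0.0032276 ,  0.00050043,  0.00188047,
        0.00063242]), 'effort': array([ 1.70755127e-03, -4.38212550e+01, -2.84642977e+01,  7.21083675e-02,
        3.61565966e-02, -5.24022289e-05]), 'tcp_pos': array([ 193.61231082, -514.25869684,  217.87939439]), 'tool_rot': array([ 0.58184388, -0.58094906,  0.40285943, -0.40206985]), 'contact_force': array([ 0.41405507,  0.22932607, -0.56394384]), 'wrist_torque': array([-0.02179909, -0.0357823 , -0.02565873]), 'opening': 1.0009841699925117}
```

View pics/scene0.png

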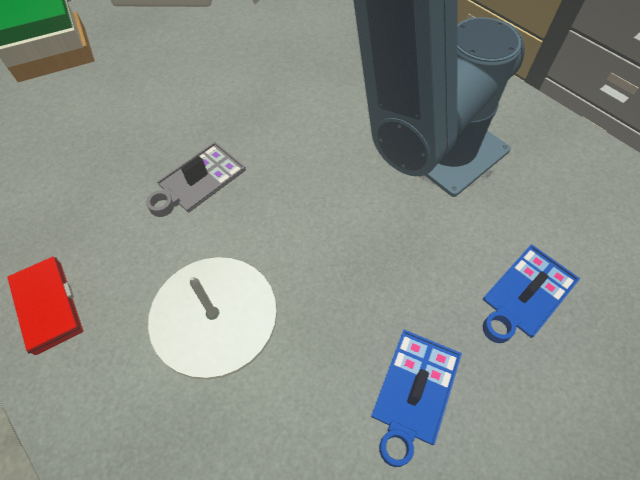

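View pics/top0.png

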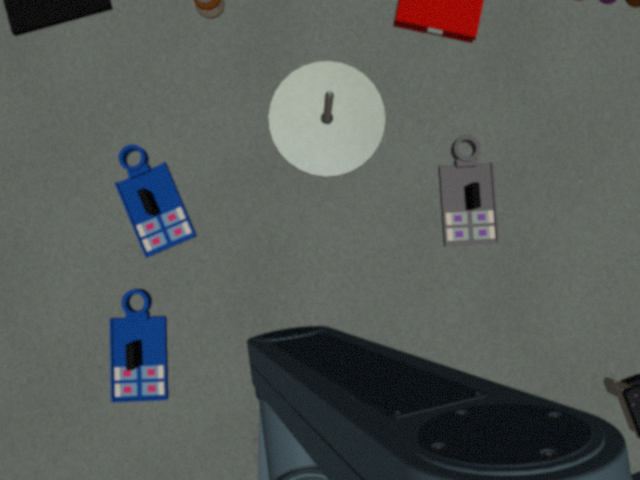

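```bash
cat >> h.py <<'E'
def load(fn):
    f=np.load('pics/%s.npz'%fn); return f
def cloud(f):
    d=f['d'].astype(float); v,u=np.mgrid[:480,:640]
    P=np.stack([(u-f['cx'])/f['fx']*d,(v-f['cy'])/f['fy']*d,d],-1)
    w,x,y,z=f['attitude']; 
    W=P@R.from_quat([x,y,z,w]).as_matrix().T+f['xyz']; W[d==0]=np.nan; return W
def ray(f,u,v,zp):
    w,x,y,z=f['attitude']; M=R.from_quat([x,y,z,w]).as_matrix()
    uv=np.atleast_2d(np.stack([u,v],-1)).astype(float)
    D=np.c_[(uv[:,0]-f['cx'])/f['fx'],(uv[:,1]-f['cy'])/f['fy'],np.ones(len(uv))]@M.T
    return f['xyz']+D*((zp-f['xyz'][2])/D[:,2])[:,None]
E
python3 - <<'E'
from h import *
for n in('top0','scene0'):
    f=load(n);W=cloud(f);p=f['p'].astype(int)
    z=W[...,2]
    hsv=cv2.cvtColor(f['p'],cv2.COLOR_RGB2HSV)
    blue=((hsv[...,0]>100)&(hsv[...,0]<125)&(hsv[...,1]>150)&(hsv[...,2]>60)).astype(np.uint8)
    k,l,s,c=cv2.connectedComponentsWithStats(blue)
    print(n,'bench z',np.nanmedian(z[::5,::5]))
    for i in range(1,k):
        if s[i,4]<300: continue
        x0,y0,w,h=s[i,:4]
        sub=np.s_[y0:y0+h,x0:x0+w]
        fin=(f['p'][sub].max(-1)<60)
        Wf=W[sub][fin&(z[sub]>48)]
        print(s[i],'fin',fin.sum(),len(Wf),np.nanmean(Wf,0),np.nanpercentile(Wf[:,2],[5,50,95]))
        # hole: inner contour
        cs,hi=cv2.findContours((l==i).astype(np.uint8),cv2.RETR_CCOMP,cv2.CHAIN_APPROX_NONE)
        for j,ct in enumerate(cs):
            if hi[0][j][3]>=0 and cv2.contourArea(ct)>60:
                (u,v),ax,a=cv2.fitEllipse(ct); print('  hole',u,v,ax,a,ray(f,u,v,26)[0],ray(f,u,v,13)[0])
    # foot & post
    white=((hsv[...,1]<40)&(hsv[...,2]>170)).astype(np.uint8)
    k,l,s,c=cv2.connectedComponentsWithStats(white)
    i=1+np.argmax(s[1:,4]); ct=max(cv2.findContours((l==i).astype(np.uint8),cv2.RETR_EXTERNAL,cv2.CHAIN_APPROX_NONE)[0],key=len)
    q=ray(f,ct[:,0,0],ct[:,0,1],14.)
    A=np.c_[2*q[:,:2],np.ones(len(q))];sol=np.linalg.lstsq(A,(q[:,:2]**2).sum(1),rcond=None)[0]
    print('foot',s[i],sol[:2],np.sqrt(sol[2]+sol[:2]@sol[:2]), 'z',np.nanmedian(z[l==i]))
    x0,y0,w,h=s[i,:4];sub=np.s_[y0:y0+h,x0:x0+w]; m=z[sub]>100; print('post pts',m.sum(),np.nanmean(W[sub][m],0),np.nanmax(z[sub]))
im=load('top0')['p'][130:410,90:210,::-1]
im2=load('scene0')['p'][230:470,360:600,::-1]
cv2.imwrite('pics/crop.png',np.hstack([cv2.resize(im,None,fx=2,fy=2),np.zeros((560,8,3),np.uint8),cv2.resize(im2,(500,560))]))
E
```

```text
top0 bench z 1.2761812729853546
[ 116  145   80  112 3101] fin 354 211 [469.90835063 324.18930148  59.06380916] [50.92241281 59.79174796 63.24661634]
  hole 150.35940551757812 234.24952697753906 (26.97580337524414, 37.20015335083008) 155.7639923095703 [407.76542934 324.45780855  26.        ] [408.45617755 328.70435997  13.        ]
  hole 176.4986114501953 223.24215698242188 (26.58807945251465, 37.221614837646484) 157.97860717773438 [430.67709951 273.36210788  26.        ] [431.67216075 276.93000568  13.        ]
  hole 148.54598999023438 201.70460510253906 (14.627718925476074, 32.306217193603516) 150.2266387939453 [472.69050339 330.40764348  26.        ] [474.24358708 334.73322066  13.        ]
  hole 132.3685302734375 157.95626831054688 (16.862411499023438, 18.982362747192383) 58.7518196105957 [560.13900304 365.91680475  26.        ] [562.85357858 370.71401496  13.        ]
[ 110  290   58  112 3269] fin 448 230 [174.85462954 342.96202922  58.99820159] [50.1174938  59.94790537 63.58283218]
  hole 153.10964965820312 379.8435974121094 (26.853132247924805, 38.57019805908203) 177.76164
[... 1662 characters left out ...]
77.7085876464844 (45.232234954833984, 59.25876998901367) 114.45659637451172 [457.47625595 318.65966838  26.        ] [453.43289599 318.05211175  13.        ]
  hole 442.1620178222656 359.02734375 (17.057270050048828, 33.801605224609375) 114.07551574707031 [403.49311007 323.54277884  26.        ] [398.56599509 323.01516333  13.        ]
  hole 413.0250244140625 346.8403015136719 (17.017824172973633, 32.979915618896484) 114.62330627441406 [425.52859238 275.00700657  26.        ] [420.96221903 273.68481469  13.        ]
foot [  147   257   130   121 11689] [654.99541304 -20.67400564] 118.75829081202137 z 12.204071176568164
post pts 205 [655.1105455  -16.16676513 135.87692857] 163.50806737778112
```

View pics/crop.png

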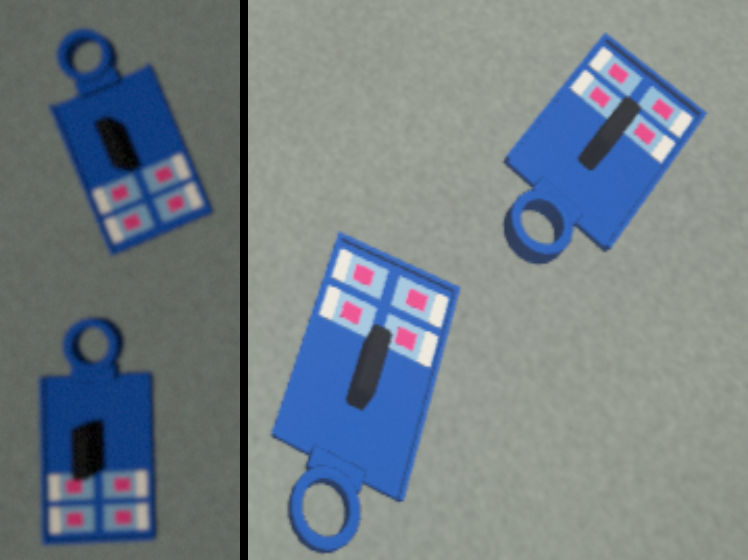

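```bash
cat >> h.py <<'E'
def tool():
    o=manip.observe(); w,x,y,z=o['tool_rot']; return o,R.from_quat([x,y,z,w])
def plan(pos,yaw,down=True):
    """tool axes: y down; z along +-tray x(yaw). prints total rotvec and shift"""
    o,T=tool()
    c,s=np.cos(yaw),np.sin(yaw)
    for sg in(1,-1):
        z=sg*np.array([c,s,0]);y=np.array([0,0,-1.]);x=np.cross(y,z)
        G=R.from_matrix(np.stack([x,y,z],1)); rv=(T.inv()*G).as_rotvec()
        d=np.array(pos)-o['tcp_pos']
        print('sg',sg,'rotvec(tool)',rv.round(4),'deg',np.degrees(np.linalg.norm(rv)).round(1),'shift cm: before-turn axes',(T.inv().apply(d)/10).round(2),'after-turn',(G.inv().apply(d)/10).round(2))
    print('tcp',o['tcp_pos'].round(1),'F',o['contact_force'].round(1),'open',round(o['opening'],3),'clk',round(o['clock'],2),'j',o['joints'].round(2))
E
python3 - <<'E'
from h import *
o,T=tool(); print(T.as_matrix().round(3)); plan([430,290,250],np.radians(25))
c=manip.calibration('wrist'); w,x,y,z=c['attitude']; M=R.from_quat([x,y,z,w]).as_matrix(); print(M.round(2), T.inv().apply(c['xyz']-o['tcp_pos']), c['fx'])
E
```

```text
[[ 0.352 -0.     0.936]
 [-0.936  0.002  0.352]
 [-0.002 -1.     0.   ]]
sg 1 rotvec(tool) [-0.0005 -0.0765 -0.0016] deg 4.4 shift cm: before-turn axes [-66.96  -3.08  50.44] after-turn [-62.9   -3.21  55.41]
sg -1 rotvec(tool) [ 2.5000e-03  3.0651e+00 -7.0000e-04] deg 175.6 shift cm: before-turn axes [-66.96  -3.08  50.44] after-turn [ 62.9   -3.21 -55.41]
tcp [ 193.6 -514.3  217.9] F [ 0.4  0.2 -0.6] open 1.001 clk 0.1 j [-1.41  0.26  1.54  0.    1.35 -0.2 ]
[[ 0.35 -0.89 -0.28]
 [-0.94 -0.34 -0.1 ]
 [-0.    0.3  -0.96]] [  -0.56071683 -165.78069695   82.48077739] 422.42160628151794
```

move_arm(rows=[[0,0,0,-2.05,-0.55,3.37,4.5],[0,0,0,-2.05,-0.55,3.37,4.5],[0,0,0,-2.05,-0.55,3.37,4.5],[0,0,0,-2.05,-0.55,3.37,4.5],[0,0,0,-2.05,-0.55,3.37,4.5]], newtons=30)

```text
clock: 0.52
tcp_pos: [315.8, -357.8, 246.0]
tool_rot: [0.581, -0.581, 0.403, -0.402]
contact_force: [1.1, 0.1, 0.2]
opening: 0.693
```

move_arm(rows=[[0,0,0,-2.05,-0.55,3.37,4.5],[0,0,0,-2.05,-0.55,3.37,4.5],[0,0,0,-2.05,-0.55,3.37,4.5],[0,0,0,-2.05,-0.55,3.37,4.5],[0,0,0,-2.05,-0.55,3.37,4.5]])

```text
clock: 0.93
tcp_pos: [437.5, -202.3, 273.7]
tool_rot: [0.581, -0.581, 0.403, -0.402]
contact_force: [1.0, -0.9, -0.4]
opening: 0.485
```

move_arm(rows=[[0,0,0,-2.05,-0.55,3.37,4.5],[0,0,0,-2.05,-0.55,3.37,4.5],[0,0,0,-2.05,-0.55,3.37,4.5],[0,0,0,-2.05,-0.55,3.37,4.5],[0,0,0,-2.05,-0.55,3.37,4.5]])

```text
clock: 1.35
tcp_pos: [559.2, -47.0, 301.1]
tool_rot: [-0.581, 0.582, -0.403, 0.402]
contact_force: [0.8, -0.6, 1.1]
opening: 0.481
```

move_arm(rows=[[0,0,0,0,0,0,4.5],[0,0,0,0,0,0,4.5],[0,0,0,0,0,0,4.5],[0,0,0,0,0,0,4.5],[0,0,0,0,0,0,4.5]])

```text
clock: 1.77
tcp_pos: [557.8, -50.2, 300.9]
tool_rot: [-0.581, 0.581, -0.403, 0.403]
contact_force: [-0.5, -0.5, 1.0]
opening: 0.481
```

Run:
```python
from h import *
c,p,d=snap('wrist','w1'); c2,p2,d2=snap('scene','scene1')
f=load('w1');W=cloud(f);z=W[...,2]
m=z>100; print(m.sum())
m=(z>157)&(z<175); 
k,l,s,cc=cv2.connectedComponentsWithStats(m.astype(np.uint8)); print(s[1:][s[1:,4]>20])
```

```text
72469
[[316  70  16  17 192]]
```

View pics/w1.png

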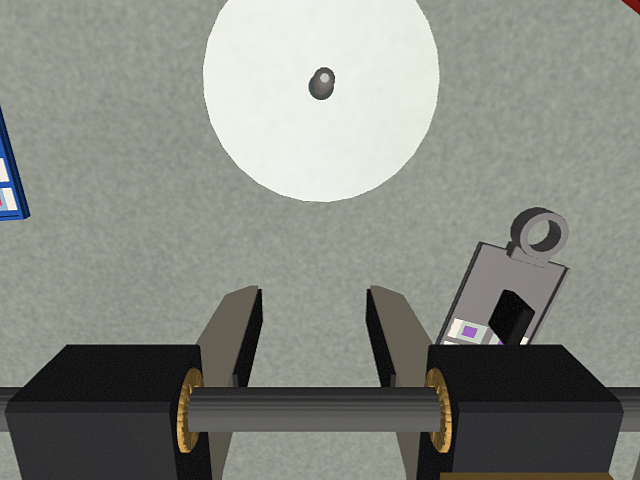

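View pics/scene1.png

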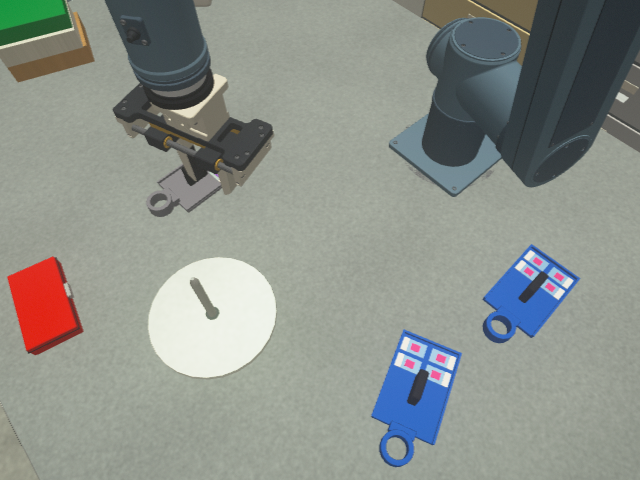

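Run:
```python
from h import *
def foot(n,thr=170,sat=40):
    f=load(n);hsv=cv2.cvtColor(f['p'],cv2.COLOR_RGB2HSV)
    m=((hsv[...,1]<sat)&(hsv[...,2]>thr)).astype(np.uint8)
    k,l,s,c=cv2.connectedComponentsWithStats(m); i=1+np.argmax(s[1:,4])
    ct=max(cv2.findContours((l==i).astype(np.uint8),cv2.RETR_EXTERNAL,cv2.CHAIN_APPROX_NONE)[0],key=len)[:,0]
    ct=ct[ct[:,1]>2]; q=ray(f,ct[:,0],ct[:,1],14.)
    from scipy.optimize import least_squares
    r=least_squares(lambda a:np.hypot(q[:,0]-a[0],q[:,1]-a[1])-a[2],[655,-16,120],loss='soft_l1').x
    print(n,thr,r.round(1))
foot('w1',200);foot('w1',170)
for t in(120,130,140,150,160): foot('top0',t)
for t in(150,180): foot('scene0',t)
f=load('w1'); W=cloud(f);z=W[...,2]
m=(z>157)&(z<175); m[:60]=0;m[100:]=0; v,u=np.nonzero(m); print('tip',u.mean(),v.mean(),np.nanmean(W[m],0), ray(f,u.mean(),v.mean(),164)[0])
cv2.imwrite('pics/wpost.png',cv2.resize(f['p'][50:120,280:370,::-1],None,fx=8,fy=8,interpolation=cv2.INTER_CUBIC))
g=f['p'][50:120,280:370].max(-1); mm=(g<150); v,u=np.nonzero(mm); print('post blob',u.min()+280,u.max()+280,v.min()+50,v.max()+50)
for n,uv in(('top0',None),('scene0',None)):
    f=load(n);W=cloud(f);z=W[...,2]
    m=(z>158)&(z<175)&(abs(W[...,0]-655)<40)&(abs(W[...,1]+16)<40); v,u=np.nonzero(m); print(n,u.mean(),v.mean(),m.sum(),np.nanmean(W[m],0),ray(f,u.mean(),v.mean(),163)[0])
```

```text
w1 200 [653.3 -21.1 118.4]
w1 170 [653.4 -21.2 118.7]
top0 120 [653.6 -22.  119.9]
top0 130 [653.5 -21.9 119. ]
top0 140 [653.4 -21.8 118.2]
top0 150 [653.4 -21.8 117.4]
top0 160 [653.3 -21.4 116.5]
scene0 150 [ 323.1 -151.2  651.5]
scene0 180 [654.9 -20.4 118.4]
tip 323.7357512953368 77.79792746113989 [653.11020641 -21.11418037 161.3896736 ] [652.96341791 -21.1084346  164.        ]
post blob 309 334 67 99
top0 329.07142857142856 93.92857142857143 28 [651.3230765  -21.76698398 161.81168396] [650.91013935 -21.7283412  163.        ]
scene0 192.61904761904762 278.95238095238096 21 [654.54061903 -20.00434558 160.99619536] [654.69458932 -18.86098652 163.        ]
```

View pics/wpost.png

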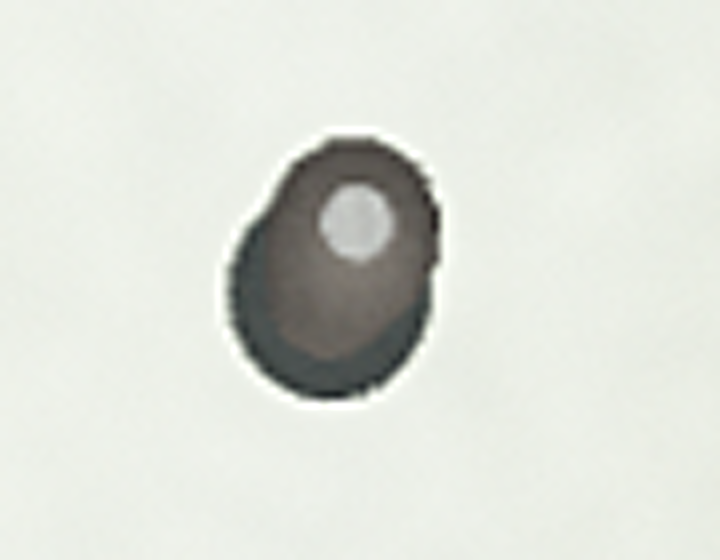

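move_arm(rows=[[0,0,0,-3.75,0.5,0.26,4.5],[0,0,0,-3.75,0.5,0.26,4.5],[0,0,0,-3.75,0.5,0.26,4.5],[0,0,0,-3.75,0.5,0.26,4.5],[0,0,0,-3.75,0.5,0.26,4.5]])

```text
clock: 2.28
tcp_pos: [503.9, 131.6, 276.2]
tool_rot: [0.581, -0.581, 0.403, -0.403]
contact_force: [0.6, -0.2, -0.4]
opening: 0.482
```

move_arm(rows=[[0,0,0,-3.75,0.5,0.26,4.5],[0,0,0,-3.75,0.5,0.26,4.5],[0,0,0,-3.75,0.5,0.26,4.5],[0,0,0,-3.75,0.5,0.26,4.5],[0,0,0,-3.75,0.5,0.26,4.5]])

```text
clock: 2.7
tcp_pos: [450.3, 312.0, 251.3]
tool_rot: [0.581, -0.581, 0.403, -0.403]
contact_force: [1.2, -0.7, 0.6]
opening: 0.486
```

move_arm(rows=[[0,-0.07,0,0,0,0,4.5],[0,0,0,0,0,0,4.5],[0,0,0,0,0,0,4.5],[0,0,0,0,0,0,4.5],[0,0,0,0,0,0,4.5]])

```text
clock: 3.12
tcp_pos: [451.6, 309.9, 251.5]
tool_rot: [0.595, -0.594, 0.383, -0.383]
contact_force: [0.4, 0.0, 0.2]
opening: 0.483
```

Run:
```python
from h import *
snap('wrist','w2')
f=load('w2');W=cloud(f);z=W[...,2]
hsv=cv2.cvtColor(f['p'],cv2.COLOR_RGB2HSV)
blue=((hsv[...,0]>100)&(hsv[...,0]<125)&(hsv[...,1]>130)).astype(np.uint8)
cs,hi=cv2.findContours(blue,cv2.RETR_CCOMP,cv2.CHAIN_APPROX_NONE)
for j,ct in enumerate(cs):
    if cv2.contourArea(ct)>300:
        e=cv2.fitEllipse(ct); print(hi[0][j][3]>=0,cv2.contourArea(ct),e,ray(f,*e[0],26)[0])
m=(z>54)&(z<66); m[:150]&=False
k,l,s,c=cv2.connectedComponentsWithStats(m.astype(np.uint8))
for i in range(1,k):
    if s[i,4]>100:
        q=W[l==i]; print(s[i],q.mean(0)); r=cv2.minAreaRect(q[:,:2].astype(np.float32)); print(r)
plan([470,325,11],np.radians(24.6))
```

```text
False 1101.0 ((186.18429565429688, 325.0234680175781), (32.372657775878906, 70.45013427734375), 58.696189880371094) [272.58682453 374.55814739  26.        ]
False 22807.5 ((305.88153076171875, 160.1438751220703), (122.50672149658203, 254.85128784179688), 179.6202850341797) [478.94764536 330.88729689  26.        ]
True 1119.0 ((332.99371337890625, 237.3968505859375), (28.51514434814453, 54.806453704833984), 89.83435821533203) [421.9259241  276.48773225  26.        ]
True 1114.5 ((279.70391845703125, 237.43917846679688), (28.487794876098633, 54.3143310546875), 90.4906005859375) [400.46787069 323.57862057  26.        ]
True 3359.5 ((306.59716796875, 189.01284790039062), (79.04431915283203, 101.40882110595703), 87.70138549804688) [454.71687703 319.29494814  26.        ]
True 1367.0 ((305.5218200683594, 53.624176025390625), (41.17399978637695, 42.36921310424805), 13.212985038757324) [561.31680879 368.13143865  26.        ]
[296 150  19  53 992] [470.43944749 327.27744513  59.19849162]
((469.77850341796875, 327.16754150390625), (45.074222564697266, 15.702042579650879), 24.46184730529785)
sg 1 rotvec(tool) [-0.0006 -0.0027  0.0002] deg 0.2 shift cm: before-turn axes [-0.61 24.05  2.29] after-turn [-0.6  24.05  2.3 ]
sg -1 rotvec(tool) [-3.0000e-04  3.1389e+00 -9.0000e-04] deg 179.8 shift cm: before-turn axes [-0.61 24.05  2.29] after-turn [ 0.6  24.05 -2.3 ]
tcp [451.6 310.  251.5] F [ 0.6 -0.2 -0.7] open 0.487 clk 3.17 j [ 0.4   0.23  1.49 -0.    1.42  1.54]
```

View pics/w2.png

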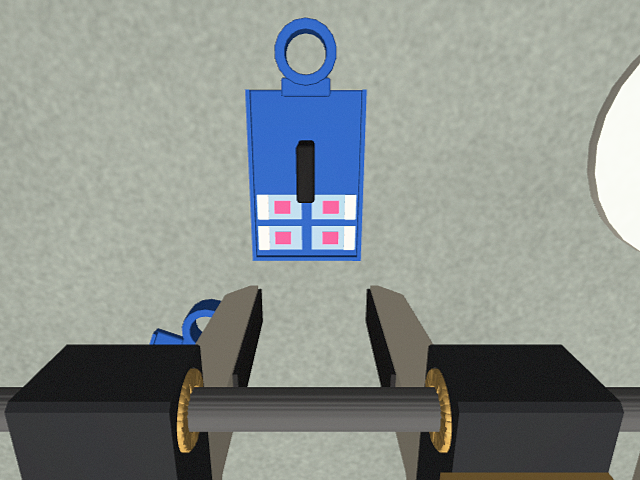

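move_arm(rows=[[0,0,0,-0.4,3.0,1.2,4.5],[0,0,0,-0.4,3.0,1.2,4.5],[0,0,0,0,4.0,0,4.5],[0,0,0,0,4.0,0,4.5],[0,0,0,0,2.0,0,4.5]])

```text
clock: 3.58
tcp_pos: [467.5, 326.4, 86.7]
tool_rot: [-0.593, 0.596, -0.384, 0.381]
contact_force: [-0.5, 0.7, -0.7]
opening: 0.48
```

move_arm(rows=[[0,0,0,0,1.5,0,4.5],[0,0,0,0,1.0,0,4.5],[0,0,0,0,0.5,0,4.5],[0,0,0,0,0,0,4.5],[0,0,0,0,0,0,4.5]])

```text
clock: 4.0
tcp_pos: [470.2, 328.4, 62.1]
tool_rot: [0.595, -0.595, 0.382, -0.382]
contact_force: [0.2, 0.5, 1.2]
opening: 0.484
```

Run:
```python
from h import *
snap('wrist','w3')
plan([470.2,327.2,14],np.radians(24.3))
```

```text
sg 1 rotvec(tool) [-0.0024  0.0051  0.    ] deg 0.3 shift cm: before-turn axes [ 0.12  4.84 -0.09] after-turn [ 0.12  4.84 -0.08]
sg -1 rotvec(tool) [ 0.     -3.1364  0.0037] deg 179.7 shift cm: before-turn axes [ 0.12  4.84 -0.09] after-turn [-0.12  4.84  0.08]
tcp [470.4 328.6  62.4] F [-0.1 -0.2  0.6] open 0.482 clk 4.05 j [0.42 0.45 1.68 0.   1.02 1.56]
```

View pics/w3.png

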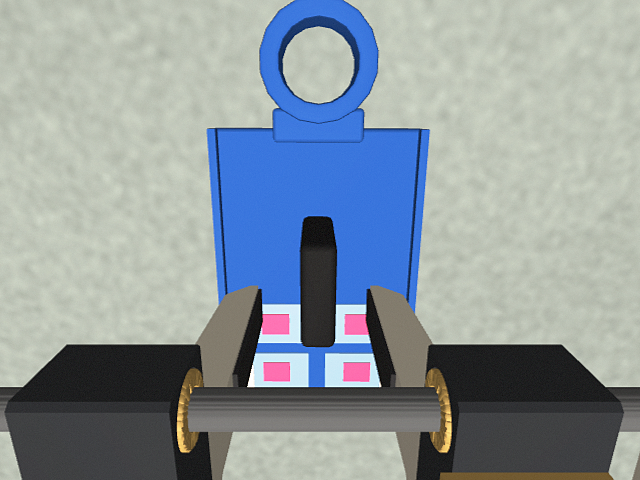

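move_arm(rows=[[0,0,0,0.1,1.5,-0.1,4.5],[0,0,0,0,1.5,0,4.5],[0,0,0,0,1.0,0,4.5],[0,0,0,0,0.5,0,4.5],[0,0,0,0,0.3,0,4.5]], newtons=40)

```text
clock: 4.47
tcp_pos: [468.9, 327.2, 13.1]
tool_rot: [0.595, -0.595, 0.382, -0.382]
contact_force: [-0.4, -1.2, 0.1]
opening: 0.483
```

move_arm(rows=[[0,0,0,0,0,0,4.5],[0,0,0,0,0,0,4.5],[0,0,0,0,0,0,3.0],[0,0,0,0,0,0,2.0],[0,0,0,0,0,0,1.0]])

```text
clock: 4.88
tcp_pos: [469.2, 327.3, 13.6]
tool_rot: [0.595, -0.595, 0.382, -0.382]
contact_force: [-0.6, 0.4, 0.5]
opening: 0.317
```

move_arm(rows=[[0,0,0,0,0,0,0.5],[0,0,0,0,0,0,0.5],[0,0,0,0,0,0,0.5],[0,0,0,0,0,0,0.5],[0,0,0,0,0,0,0.5]])

```text
clock: 5.3
tcp_pos: [469.0, 327.1, 13.4]
tool_rot: [0.595, -0.595, 0.382, -0.382]
contact_force: [-0.2, -1.8, 2.7]
opening: 0.169
```

move_arm(rows=[[0,0,0,0,-0.5,0,0.5],[0,0,0,0,-1.0,0,0.5],[0,0,0,0,-1.5,0,0.5],[0,0,0,0,-2,0,0.5],[0,0,0,0,-2,0,0.5]])

```text
clock: 5.72
tcp_pos: [468.1, 326.9, 83.8]
tool_rot: [-0.595, 0.596, -0.382, 0.381]
contact_force: [0.8, 0.1, -2.2]
opening: 0.172
```

move_arm(rows=[[0,0,0,0,-2.5,0,0.5],[0,0,0,0,-2.5,0,0.5],[0,0,0,0,-2.5,0,0.5],[0,0,0,0,-2.5,0,0.5],[0,0,0,0,-2.5,0,0.5]])

```text
clock: 6.13
tcp_pos: [468.2, 327.0, 209.9]
tool_rot: [-0.595, 0.595, -0.382, 0.382]
contact_force: [0.9, 0.7, -3.7]
opening: 0.171
```

move_arm(rows=[[0,0,0,0,-1,0,0.5],[0,0,0,0,0,0,0.5],[0,0,0,0,0,0,0.5],[0,0,0,0,0,0,0.5],[0,0,0,0,0,0,0.5]])

```text
clock: 6.55
tcp_pos: [467.7, 326.6, 216.1]
tool_rot: [-0.594, 0.596, -0.383, 0.381]
contact_force: [0.4, 0.9, -2.4]
opening: 0.171
```

Run:
```python
from h import *
snap('wrist','w4')
# carried bore offset in tool frame
f=load('w4');o,T=tool();W=cloud(f)
hsv=cv2.cvtColor(f['p'],cv2.COLOR_RGB2HSV)
blue=((hsv[...,0]>100)&(hsv[...,0]<125)&(hsv[...,1]>130)).astype(np.uint8)
cs,hi=cv2.findContours(blue,cv2.RETR_CCOMP,cv2.CHAIN_APPROX_NONE)
zu=o['tcp_pos'][2]-13.5
for j,ct in enumerate(cs):
    e=cv2.fitEllipse(ct) if len(ct)>20 else None
    if cv2.contourArea(ct)>600 and e and hi[0][j][3]>=0:
        print(cv2.contourArea(ct),e,[T.inv().apply(ray(f,*e[0],zu+h)[0]-o['tcp_pos']).round(1) for h in(0,13,26)])
# plate level: fit plane to blue plate depth points in tool frame
m=(blue>0)&(W[...,2]>zu-15); q=T.inv().apply(W[m]-o['tcp_pos']); 
m2=(q[:,2]>15)&(q[:,2]<60)&(abs(q[:,0])<48); q=q[m2]; A=np.c_[q[:,0],q[:,2],np.ones(len(q))]; s=np.linalg.lstsq(A,q[:,1],rcond=None)[0]; print(len(q),'slope x,z',s, 'rms',(A@s-q[:,1]).std())
plan([653.5-100*1,-21,205],0.)
```

```text
22944 slope x,z [1.93558375e-03 2.83236610e-02 4.36501755e+00] rms 6.659732732528835
sg 1 rotvec(tool) [0.0036 0.4298 0.0007] deg 24.6 shift cm: before-turn axes [35.17  1.14 -6.7 ] after-turn [34.77  1.12  8.56]
sg -1 rotvec(tool) [ 9.0000e-04 -2.7118e+00 -4.9000e-03] deg 155.4 shift cm: before-turn axes [35.17  1.14 -6.7 ] after-turn [-34.77   1.12  -8.56]
tcp [467.9 326.7 216.2] F [ 0.5  0.8 -2.9] open 0.174 clk 6.6 j [0.41 0.3  1.49 0.   1.36 1.56]
```

View pics/w4.png

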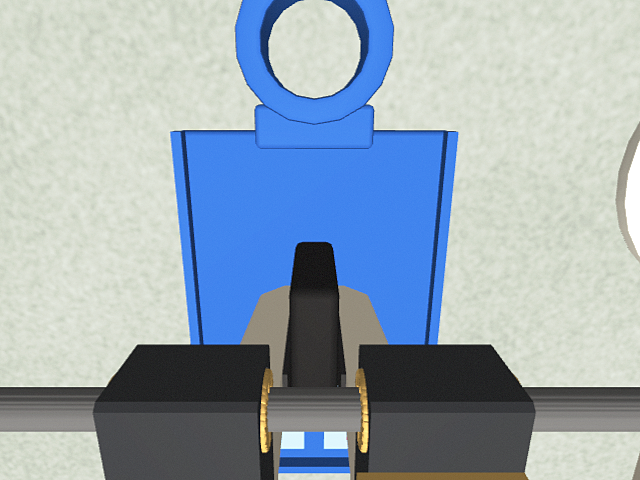

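```bash
cat >> h.py <<'E'
def bore(fn,o,T,bg):
    f=load(fn);hsv=cv2.cvtColor(f['p'],cv2.COLOR_RGB2HSV)
    zu=o['tcp_pos'][2]-13.5
    # top inner rim: fit ellipse to lower inner edge of light-blue ring; hole see-through = non blue
    blue=((hsv[...,0]>95)&(hsv[...,0]<130)&(hsv[...,1]>120)).astype(np.uint8)
    nb=1-blue; nb[130:]=0
    k,l,s,c=cv2.connectedComponentsWithStats(nb[:130]); 
    i=l[48,314]; print('hole comp',s[i],c[i]); 
    return f,l==i,zu
E
python3 - <<'E'
from h import *
o,T=tool(); f,m,zu=bore('w4',o,T,0)
ct=max(cv2.findContours(m.astype(np.uint8),cv2.RETR_EXTERNAL,cv2.CHAIN_APPROX_NONE)[0],key=len)[:,0]
ct=ct[ct[:,1]>3]
# lower edge (nearest tool) belongs to top rim or bottom rim? test both; far edge the other
for h in(0,26):
    q=T.inv().apply(ray(f,ct[:,0],ct[:,1],zu+h)-o['tcp_pos'])[:,[0,2]]
    print(h,q[:,0].min(),q[:,0].max(),q[:,1].min(),q[:,1].max())
    e=cv2.fitEllipse(q.astype(np.float32)); print(e)
E
```

```text
hole comp [ 268    0   93   99 7332] [314.05946536  48.26077469]
0 -18.539891509787775 17.467774639625652 84.7686576063041 118.58613695565579
((-0.5287176966667175, 102.64293670654297), (35.56452560424805, 36.02521514892578), 86.79984283447266)
26 -15.933187855032978 14.836969910778746 84.42732737145532 113.32587276742188
((-0.5418358445167542, 99.70169830322266), (30.3914737701416, 30.78515625), 86.79986572265625)
```

move_arm(rows=[[0,0,0,1.5,0,-0.3,0.5],[0,0,0,2.5,0,-0.5,0.5],[0,0,0,3,0,-0.6,0.5],[0,0,0,3,0,-0.6,0.5],[0,0,0,3,0,-0.6,0.5]])

```text
clock: 7.02
tcp_pos: [498.9, 196.9, 216.9]
tool_rot: [-0.595, 0.596, -0.382, 0.381]
contact_force: [0.5, 0.7, -2.8]
opening: 0.169
```

move_arm(rows=[[0,0,0,3,0,-0.6,0.5],[0,0,0,3,0,-0.6,0.5],[0,0,0,3,0,-0.6,0.5],[0,0,0,3,0,-0.6,0.5],[0,0,0,3,0,-0.6,0.5]])

```text
clock: 7.43
tcp_pos: [534.2, 47.8, 217.0]
tool_rot: [-0.595, 0.595, -0.383, 0.381]
contact_force: [0.4, 1.2, -2.6]
opening: 0.166
```

move_arm(rows=[[0,0,0,3,0,-0.6,0.5],[0,0,0,3,0,-0.6,0.5],[0,0,0,2.5,0,-0.5,0.5],[0,0,0,1.5,0,-0.3,0.5],[0,0,0,1,0,-0.2,0.5]])

```text
clock: 7.85
tcp_pos: [560.3, -61.6, 217.0]
tool_rot: [-0.595, 0.595, -0.383, 0.382]
contact_force: [0.3, 0.7, -3.3]
opening: 0.172
```

move_arm(rows=[[0,0,0,0.4,0,0,0.5],[0,0,0,0,0,0,0.5],[0,0,0,0,0,0,0.5],[0,0,0,0,0,0,0.5],[0,0,0,0,0,0,0.5]])

```text
clock: 8.27
tcp_pos: [561.9, -62.3, 218.3]
tool_rot: [0.596, -0.595, 0.381, -0.381]
contact_force: [0.4, 0.2, -3.0]
opening: 0.171
```

Run:
```python
from h import *
snap('wrist','w5');snap('scene','scene5')
o,T=tool();b=o['tcp_pos']+T.apply([-0.5,13.5,102]); print('bore est',b.round(1)); plan([560.9,-64,216],np.radians(24.6))
```

```text
bore est [654.5 -19.5 204.9]
sg 1 rotvec(tool) [-0.0002  0.0017 -0.    ] deg 0.1 shift cm: before-turn axes [ 0.08  0.23 -0.16] after-turn [ 0.08  0.23 -0.16]
sg -1 rotvec(tool) [-1.0000e-04 -3.1399e+00  4.0000e-04] deg 179.9 shift cm: before-turn axes [ 0.08  0.23 -0.16] after-turn [-0.08  0.23  0.16]
tcp [562.  -62.6 218.3] F [ 0.5 -0.3 -2.6] open 0.169 clk 8.37 j [-0.31  0.29  1.5   0.    1.36  0.83]
```

View pics/w5.png

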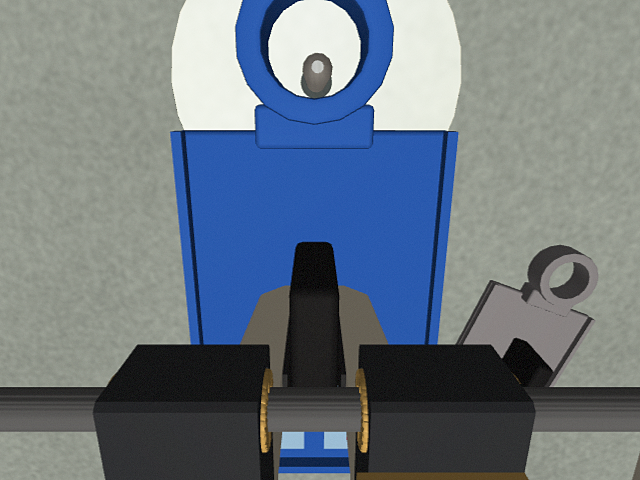

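View pics/scene5.png

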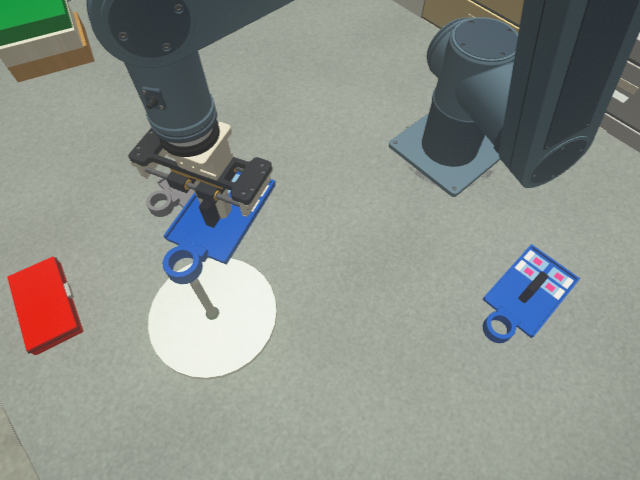

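Run:
```python
from h import *
f=load('w5');o,T=tool();W=cloud(f);p=f['p']
m=(W[...,2]>157)&(W[...,2]<172)&(abs(W[...,0]-653)<25)&(abs(W[...,1]+21)<25)&(np.ptp(p.astype(int),axis=-1)<25); v,u=np.nonzero(m); print(m.sum(),u.mean(),v.mean())
for uv in((u.mean(),v.mean()),(317.5,67)): print('tip in tool',T.inv().apply(ray(f,*uv,164)[0]-o['tcp_pos']),ray(f,*uv,164)[0])
```

```text
368 317.0733695652174 67.34510869565217
tip in tool [ 0.55702941 54.35266019 99.70008467] [652.83379969 -21.44074507 164.        ]
tip in tool [ 0.76359228 54.35268884 99.85630094] [653.06203212 -21.56314484 164.        ]
```

move_arm(rows=[[0,0,0,0.1,0,-0.2,0.5],[0,0,0,0,1,0,0.5],[0,0,0,0,1,0,0.5],[0,0,0,0,0.8,0,0.5],[0,0,0,0,0.4,0,0.5]])

```text
clock: 8.78
tcp_pos: [559.5, -65.0, 183.8]
tool_rot: [-0.595, 0.595, -0.383, 0.381]
contact_force: [0.1, 0.3, -2.9]
opening: 0.17
```

move_arm(rows=[[0,0,0,0,0,0,0.5],[0,0,0,0,0,0,0.5],[0,0,0,0,0.8,0,0.5],[0,0,0,0,0.8,0,0.5],[0,0,0,0,0.8,0,0.5]])

```text
clock: 9.2
tcp_pos: [560.8, -65.4, 161.6]
tool_rot: [0.595, -0.595, 0.382, -0.382]
contact_force: [0.6, -0.3, -2.8]
opening: 0.172
```

Run:
```python
from h import *
snap('wrist','w6');snap('scene','scene6')
o,T=tool();b=o['tcp_pos']+T.apply([-0.5,13.5,102]); print('bore est',b.round(1)); plan([560.9,-64,27],np.radians(24.6))
a=load('w6')['p'][:300,120:520,::-1]; b=load('scene6')['p'][120:420,60:360,::-1]
cv2.imwrite('pics/c6.png',np.hstack([a,b]))
```

```text
bore est [651.9 -21.9 146.4]
sg 1 rotvec(tool) [ 0.0026  0.0004 -0.0024] deg 0.2 shift cm: before-turn axes [1.000e-02 1.331e+01 2.100e-01] after-turn [-0.02 13.32  0.17]
sg -1 rotvec(tool) [-0.0038 -3.1412 -0.0041] deg 180.0 shift cm: before-turn axes [1.000e-02 1.331e+01 2.100e-01] after-turn [ 0.02 13.32 -0.17]
tcp [559.4 -64.9 160.2] F [-0.8  0.8 -3.2] open 0.171 clk 9.3 j [-0.31  0.33  1.59  0.    1.23  0.83]
```

View pics/c6.png

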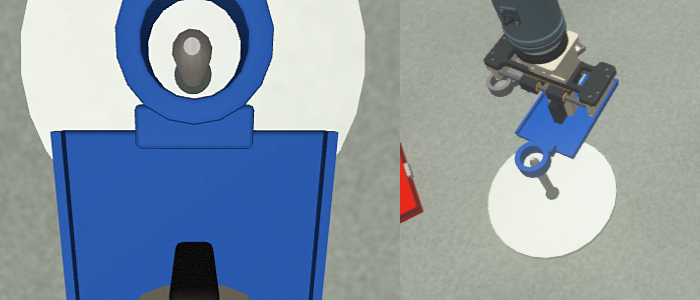

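move_arm(rows=[[0,0,0,0,0.8,0.1,0.5],[0,0,0,0,1,0,0.5],[0,0,0,0,1,0,0.5],[0,0,0,0,1,0,0.5],[0,0,0,0,1,0,0.5]])

```text
clock: 9.72
tcp_pos: [561.3, -64.8, 112.8]
tool_rot: [-0.595, 0.595, -0.382, 0.382]
contact_force: [0.4, -0.1, -2.5]
opening: 0.17
```

move_arm(rows=[[0,0,0,0,1,0,0.5],[0,0,0,0,1,0,0.5],[0,0,0,0,1,0,0.5],[0,0,0,0,1,0,0.5],[0,0,0,0,0.8,0,0.5]])

```text
clock: 10.13
tcp_pos: [561.3, -64.8, 64.8]
tool_rot: [-0.595, 0.595, -0.382, 0.382]
contact_force: [-0.0, 0.5, -2.4]
opening: 0.171
```

move_arm(rows=[[0,0,0,0,0.8,0,0.5],[0,0,0,0,0.6,0,0.5],[0,0,0,0,0.4,0,0.5],[0,0,0,0,0,0,0.5],[0,0,0,0,0,0,0.5]])

```text
clock: 10.55
tcp_pos: [561.7, -64.9, 48.2]
tool_rot: [0.595, -0.595, 0.382, -0.382]
contact_force: [-0.5, -0.3, -2.4]
opening: 0.168
```

Run:
```python
from h import *
snap('wrist','w7');snap('scene','scene7')
o,T=tool();b=o['tcp_pos']+T.apply([-0.5,13.5,102]); print('bore est',b.round(1)); plan([560.9,-64,27],np.radians(24.6))
a=load('w7')['p'][:300,120:520,::-1]; b=load('scene7')['p'][120:420,60:360,::-1]
cv2.imwrite('pics/c7.png',np.hstack([a,b]))
```

```text
bore est [654.6 -22.1  35.2]
sg 1 rotvec(tool) [-0.0007  0.0005  0.0007] deg 0.1 shift cm: before-turn axes [-0.14  2.16 -0.06] after-turn [-0.14  2.16 -0.06]
sg -1 rotvec(tool) [ 1.1000e-03 -3.1411e+00  1.2000e-03] deg 180.0 shift cm: before-turn axes [-0.14  2.16 -0.06] after-turn [0.14 2.16 0.06]
tcp [562.  -65.   48.6] F [ 0.5 -0.7 -2.3] open 0.173 clk 10.65 j [-0.31  0.45  1.71 -0.    0.98  0.83]
```

View pics/c7.png

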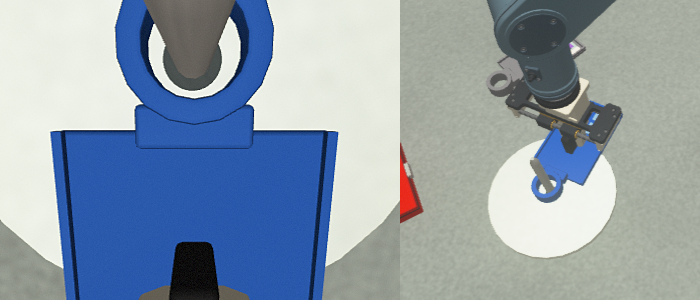

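move_arm(rows=[[0,0,0,0,0.5,0,0.5],[0,0,0,0,0.5,0,0.5],[0,0,0,0,0.3,0,0.5],[0,0,0,0,0.2,0,0.5],[0,0,0,0,0.1,0,0.5]])

```text
clock: 11.07
tcp_pos: [561.2, -64.8, 31.6]
tool_rot: [-0.595, 0.595, -0.382, 0.382]
contact_force: [0.3, 0.3, -2.5]
opening: 0.168
```

move_arm(rows=[[0,0,0,0,0.1,0,0.5],[0,0,0,0,0.1,0,0.5],[0,0,0,0,0.05,0,0.5],[0,0,0,0,0,0,0.5],[0,0,0,0,0,0,0.5]])

```text
clock: 11.48
tcp_pos: [561.7, -64.9, 29.7]
tool_rot: [0.595, -0.595, 0.382, -0.382]
contact_force: [-0.4, 0.3, -3.6]
opening: 0.169
```

move_arm(rows=[[0,0,0,0,0.05,0,0.5],[0,0,0,0,0.05,0,0.5],[0,0,0,0,0.05,0,0.5],[0,0,0,0,0,0,0.5],[0,0,0,0,0,0,0.5]])

```text
clock: 11.9
tcp_pos: [561.6, -64.9, 28.1]
tool_rot: [-0.595, 0.595, -0.382, 0.382]
contact_force: [0.4, 0.8, -2.5]
opening: 0.172
```

move_arm(rows=[[0,0,0,0,0.05,0,0.5],[0,0,0,0,0.05,0,0.5],[0,0,0,0,0,0,0.5],[0,0,0,0,0,0,0.5],[0,0,0,0,0,0,0.5]])

```text
clock: 12.32
tcp_pos: [561.7, -64.9, 27.4]
tool_rot: [0.595, -0.595, 0.382, -0.382]
contact_force: [-1.7, -0.5, -0.2]
opening: 0.172
```

move_arm(rows=[[0,0,0,0,0.05,0,0.5],[0,0,0,0,0,0,0.5],[0,0,0,0,0,0,0.5],[0,0,0,0,0,0,0.5],[0,0,0,0,0,0,0.5]])

```text
clock: 12.73
tcp_pos: [561.7, -64.9, 27.4]
tool_rot: [0.595, -0.595, 0.382, -0.382]
contact_force: [-2.0, 1.0, 4.8]
opening: 0.171
```

Run:
```python
from h import *
o,T=tool(); print(o['contact_force'].round(2),o['wrist_torque'].round(2),o['tcp_pos'].round(1))
```

```text
[-1.96  1.    4.82] [0.16 0.44 0.04] [561.7 -64.9  27.4]
```

move_arm(rows=[[0,0,0,0,0,0,2.0],[0,0,0,0,0,0,3.0],[0,0,0,0,0,0,4.0],[0,0,0,0,0,0,4.5],[0,0,0,0,0,0,4.5]])

```text
clock: 13.15
tcp_pos: [561.7, -64.9, 26.5]
tool_rot: [0.595, -0.595, 0.382, -0.382]
contact_force: [0.0, -0.5, -0.3]
opening: 0.449
```

move_arm(rows=[[0,0,0,0,0,0,4.5],[0,0,0,0,0,0,4.5],[0,0,0,0,-0.5,0,4.5],[0,0,0,0,-1,0,4.5],[0,0,0,0,-1.5,0,4.5]])

```text
clock: 13.57
tcp_pos: [560.7, -64.6, 56.5]
tool_rot: [-0.595, 0.595, -0.383, 0.381]
contact_force: [-0.1, 0.3, 0.5]
opening: 0.483
```

Run:
```python
from h import *
snap('wrist','w8'); o,T=tool(); print(o['contact_force'].round(2),o['tcp_pos'].round(1),o['opening'])
```

```text
[0.91 0.44 2.43] [563.2 -65.3  60.3] 0.48113270116236995
```

View pics/w8.png

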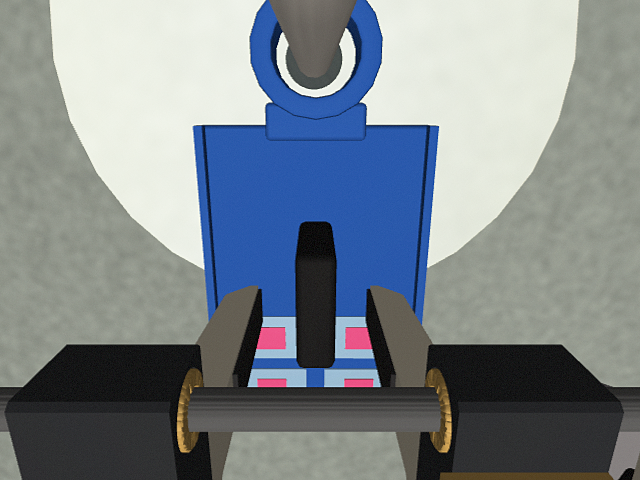

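The fin is free of the fingers, and the hub is down around the post. I'll go straight up, back off, and then check.

move_arm(rows=[[0,0,0,0,-3,0,4.5],[0,0,0,0,-3,0,4.5],[0,0,0,0,-3,0,4.5],[0,0,0,0,-3,0,4.5],[0,0,0,0,-3,0,4.5]])

```text
clock: 14.03
tcp_pos: [561.5, -64.8, 208.9]
tool_rot: [0.595, -0.595, 0.381, -0.382]
contact_force: [0.8, -0.5, -0.1]
opening: 0.486
```

move_arm(rows=[[0,0,0,0,-2,-3,4.5],[0,0,0,0,-2,-3,4.5],[0,0,0,0,-2,-3,4.5],[0,0,0,0,-2,-2,4.5],[0,0,0,0,0,0,4.5]])

```text
clock: 14.45
tcp_pos: [460.7, -112.5, 291.6]
tool_rot: [-0.595, 0.595, -0.38, 0.385]
contact_force: [1.9, 0.2, 0.1]
opening: 0.482
```

move_arm(rows=[[0,0,0,0,0,0,4.5],[0,0,0,0,0,0,4.5],[0,0,0,0,0,0,4.5],[0,0,0,0,0,0,4.5],[0,0,0,0,0,0,4.5]])

```text
clock: 14.87
tcp_pos: [461.8, -110.2, 285.5]
tool_rot: [-0.595, 0.595, -0.382, 0.381]
contact_force: [-0.2, -0.2, -0.5]
opening: 0.487
```

Run:
```python
from h import *
snap('wrist','w9');snap('scene','scene9');snap('top','top9'); o,T=tool(); print(o['contact_force'].round(2),o['tcp_pos'].round(1),o['clock'])
for n in('w9','scene9'):
    f=load(n);W=cloud(f);hsv=cv2.cvtColor(f['p'],cv2.COLOR_RGB2HSV)
    b=(hsv[...,0]>100)&(hsv[...,0]<125)&(hsv[...,1]>130)
    q=W[b]; d=q[:,:2]-[653.4,-21.1]; c,s=np.cos(np.radians(24.6)),np.sin(np.radians(24.6)); a=d@[c,s]; t=d@[-s,c]
    # plate floor in front of fin
    for lo,hi in((-75,-40),(-195,-150)):
        m=(a>lo)&(a<hi)&(abs(t)<45); m&=q[:,2]<60
        A=np.c_[a[m],t[m],np.ones(m.sum())]
        if m.sum()>100: print(n,lo,m.sum(),'plate z',np.median(q[m,2]),'slopes',np.linalg.lstsq(A,q[m,2],rcond=None)[0][:2])
    m=(np.hypot(*d.T)<27)&(q[:,2]<80); print(n,'ring z med/max',np.median(q[m,2]),np.percentile(q[m,2],98))
g0=load('top0')['p'];g9=load('top9')['p']
g0s=load('scene0')['p'];g9s=load('scene9')['p']
for a,b,sl in((g0,g9,np.s_[130:250,430:510]),): print('grey diff',np.abs(a[sl].astype(int)-b[sl]).mean(), np.percentile(np.abs(a[sl].astype(int)-b[sl]),99))
cv2.imwrite('pics/c9.png',np.hstack([cv2.resize(f,(400,300)) for f in(g9[:,:,::-1],g9s[:,:,::-1])]))
cv2.imwrite('pics/s9.png',cv2.resize(g9s[120:400,60:340,::-1],(560,560)))
```

```text
[-0.3  -0.29 -0.09] [ 461.8 -110.4  286. ] 15.0167
w9 -75 3915 plate z 21.70283533413459 slopes [-1.49606605e-03  4.17393705e-05]
w9 -195 1861 plate z 21.9390816879785 slopes [-0.07855138  0.00122179]
  return _methods._mean(a, axis=axis, dtype=dtype,
  ret = ret.dtype.type(ret / rcount)
Traceback (most recent call last):
IndexError: index -1 is out of bounds for axis 0 with size 0
```

View pics/w9.png

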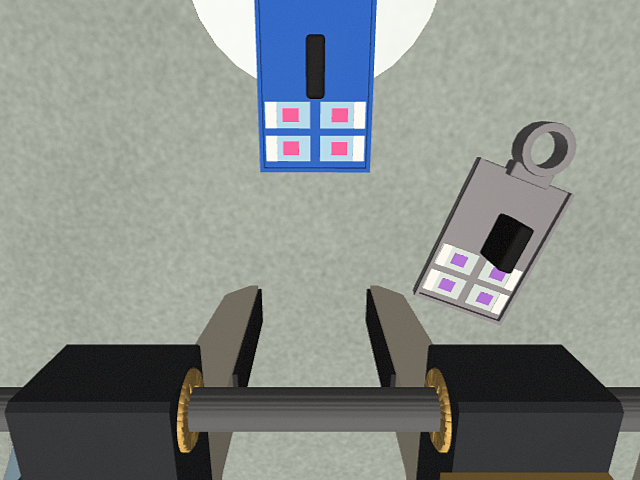

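Run:
```python
from h import *
g0=load('top0')['p'];g9=load('top9')['p'];g9s=load('scene9')['p'];g0s=load('scene0')['p']
for a,b,sl in((g0,g9,np.s_[130:250,430:510]),(g0s,g9s,np.s_[180:225,140:185])): print('grey diff',np.abs(a[sl].astype(int)-b[sl]).mean())
cv2.imwrite('pics/c9.png',np.hstack([cv2.resize(g9[:,:,::-1],(400,300)),cv2.resize(g9s[120:400,60:340,::-1],(400,300))]))
def grey(f):
    W=cloud(f); z=W[...,2]; m=(z>50)&(z<68)&(abs(W[...,0]-490)<60)&(abs(W[...,1]+290)<70)&(f['p'].max(-1)<60); return m.sum(),W[m].mean(0)
for n in('w1','w9','top0','top9'): print(n,grey(load(n)))
```

```text
grey diff 30.882673611111112
grey diff 5.859753086419753
w1 (np.int64(741), array([ 497.75125838, -308.70152878,   57.7654921 ]))
w9 (np.int64(946), array([ 495.6307027 , -309.26367677,   58.15637904]))
top0 (np.int64(238), array([ 493.53033028, -310.61267371,   59.31231125]))
top9 (np.int64(182), array([ 488.08943183, -310.75167149,   59.1290605 ]))
```

View pics/c9.png

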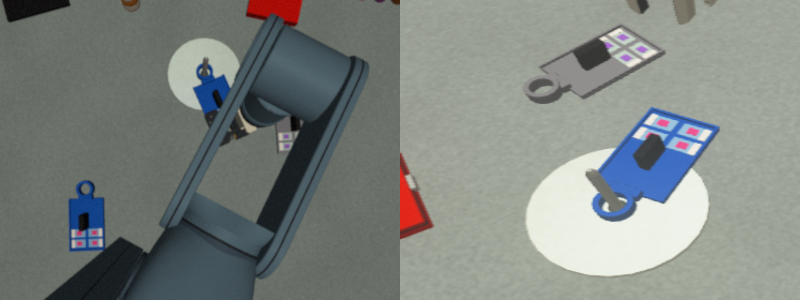

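```bash
python3 -c "
from station import manip
print(manip.close_job())"
```

```text
the job is handed in; nothing more can be done
None
```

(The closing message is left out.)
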